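# Restock a two-tier bakery stand

### The arm

A 6-joint arm with a two-finger parallel gripper is mounted at the origin on the work surface. World frame = base frame: x ahead of the robot, y to its left, z up, the work surface at z = 0. Lengths are in m, angles in rad, forces in N, time in s.
With the tool pointing down it reaches from about 0.375 to 0.9 m from the base axis. Payload 3.1 kg.
Tool frame: the origin (TCP) lies between the finger pads; the fingertips stand manip.finger_overhang ahead of it and the grasp point (between the pads) lies 5 mm behind it (manip.finger_overhang is the distance from the TCP to the fingertips, in m); z points along the fingers, y is the line along which they close (so a half turn about z gives the same grasp; the last joint's range is limited). The gripper opens to 85 mm and grips with 20 to 120 N. Pads are 22 mm wide; open, the fingers measure 114 mm over their backs; the gripper's body (76 mm by 85 mm) begins 54 mm behind the grasp point. The pads swing forward as they close: fully open they stand 13 mm farther back than shut.
Start: joints at [-1.383, 0.527, 1.433, -0, 1.181, -0.178], TCP at [0.224, -0.583, 0.245] pointing down, gripper open.
Joint ranges: [-3.08, 3.08], [-0.75, 2.2], [0.22, 2.44], [-1.43, 4.57], [0, 2.65], [-2.85, 2.85]. Speed limits (rad/s): [2.79, 2.79, 3.14, 3.14, 3.14, 3.14].

### API

Orientations are given as a unit quaternion [x, y, z, w].
In Python, from station import manip gives the robot as it stands.
- The arm moves only by the tool drive_tool, never from a script. Its argument "plan" is a list of rows, each a list of 7 numbers: the shift along the tool's x, y, z in m, then the turn, a rotation vector about the tool's x, y, z in degrees, then the opening, from -1 (shut) to 1 (fully open). In form: [[x, y, z, wx, wy, wz, gripper], ...]. A call has 1 to 10 rows; each row shifts and turns the commanded pose from where the row before left it, along the tool's axes as they then stand; what a row does not reach is not made up. A row lasts 1/10 s, in which the tool goes at most 50 mm and 8.59 degrees, less where a joint would pass 70% of its speed; a pose out of reach is approached as far as the arm can. A call is refused whole if a number of a shift passes 0.05 or a number of a turn 8.59, either way. A call with a gripper value outside its range is refused whole. The fingers move at their own pace and stop on an object; "newtons" is the grip in N (left out, the last holds). Time passes only in rows, so rows that do not move let the fingers close. It gives the time, the measured TCP pose, the force, the opening and the grip force at its end, in the units of the state.
- manip.sense(): the state, without advancing time (a new reading comes with each control period).
- manip.snapshot(name): name is "scene" or "top" or "wrist"; returns a dict with "image" (480x640x3 uint8, red, green, blue), "z_map" (480x640 float32, m along the optical axis (not along the pixel's ray), 0 where there is no reading), "fov_y" (degrees; the focal length in pixels is half the picture's height over the tangent of half this angle, whatever the lens; pixels are square), "cx", "cy" (the principal point, pixels), "extrinsics" (4x4, takes a point from camera to world coordinates); the wrist camera has in their place "mount" (4x4, takes a point from camera to tool coordinates, whose origin is the TCP and whose axes are the flange's). Camera axes: x right, y up, looking along -z (the intrinsics and any distortion apply to the point x, -y, -z); pixel columns grow to the right and rows downward; lengths in m; the calibration is good to about 2 mm. A picture is of the moment at which its call begins: read the wrist's pose just before it.
- manip.sign_off(): hands the job in; it is judged then, once.
The state is a dict: "t": time; "q": joint angles; "qd": joint speeds; "tau": joint torques, N m; "tcp_pos": TCP position; "tool_rot": TCP orientation; "force": force on the tool from outside, world axes, zero at the start; "ft_torque": the same for the moment, N m; "finger_gap": opening from 0.0 (shut) to 1.0 (fully open); "gripper_force": force on a finger pad.
Only numpy, scipy, OpenCV 4.12 (cv2) and the standard library are available. Lean on these libraries where they do the work, as an engineer would, in place of code of your own. Each camera call takes 0.05 s, during which the arm holds its last target. There are 200 camera calls.

### The job

Restock the two-tier bread stand on the counter. First push the pan of rolls, without picking it up, along the stand's base until it is home against the back board; then take the loose upper shelf by its bar handle and lower it gently, kept level and not dropped, so that all four corner holes go over the four posts and it sits flat on their shoulders, and let go. Leave the basket, the sign and the jar where they are.

Things in the scene. Friction and masses are not known exactly. Their poses are not given: they have to be found in the camera images.
- stand: fixed lower tier: brown wooden base board 200 (x) x 170 (y) x 12 mm, origin at the centre of its underside on the counter, z up; its open front (-x) faces roughly the robot. Four dark steel posts, 22 mm diameter, at x = +-82, y = +-67 mm, each ending in a flat shoulder 66 mm above the counter that carries a brass pin, top at 88 mm. A wooden back board is at the +x side between the rear posts.
- stand_shoulder (a point): centre point between the four posts at shoulder height, 66 mm above the counter: the shelf's origin belongs here. From each shoulder rises a brass pin, 12 mm diameter, straight for 13 mm, then tapering to 4 mm at its top 22 mm above the shoulder.
- stand_back (a point): middle of the back board's front (-x) face, at x = +80 mm of the stand, 29 mm above the counter; the board is 110 mm wide, its top 46 mm above the counter. The pan's +x end must touch it.
- shelf: loose upper shelf, 0.3 to 0.55 kg, first flat on the counter: pale wooden tray 200 (x) x 170 (y) mm, 10 mm thick, with a rim up to 18 mm above its underside; origin at the centre of its underside, z up. Four through holes of about 16 mm diameter at x = +-82, y = +-67 mm. A dark steel arched bar handle runs along x over the middle. Alike after half a turn: either way round fits.
- shelf_grip (a point): middle of the shelf handle's bar, 58 mm above the shelf's underside, over its centre (and its centre of mass). The bar is 12 mm wide (y) and 12 mm high, 110 mm long along the shelf's x, held by two 10 mm thick legs at x = +-50 mm; 42 mm of free space lies between the bar and the tray floor.
- pan: loose open steel pan with six brown rolls, 0.3 to 0.55 kg, 140 (x) x 90 (y) mm, walls 42 mm and rolls 44 mm high; origin at the centre of its underside, x roughly along the stand's x. It rests on the base board between the posts (112 mm apart inside), sticking out at the front; it slides at 2 to 6 N (to 10 N starting). Home, its origin is at x = +10 mm of the stand and its front end at x = -60 mm.
- basket: bystander: round straw-coloured bread basket, 150 mm diameter, 70 mm high; origin under its centre; loose
- sign: bystander: small blank black sign on a wooden foot, 100 mm wide (y), 82 mm high; origin under its centre; loose
- jar: bystander: white jar with a wooden cap, 84 mm diameter, 110 mm high; origin under its centre; loose
Not all that is in view belongs to the job. Leave any turquoise look-alike of the pan alone.

How it is judged:
By the outcome, as a careful person would: the job done as asked, in the order asked, and still so for the second after the job is handed in, with the robot touching nothing.
It also fails if it takes over 64 s, if anything falls off the work surface, if the arm or the gripper's body presses on something with over 40 N, if the wrist force passes 120 N, or if a joint passes its speed limit or range.

## Working session

There is one attempt and no reset: what is moved stays moved. The work goes in short steps, Python scripts to look and compute and a tool call to move; the robot and the scene stay as the last step left them, time stands still between calls to the robot, and variables do not carry over. Pictures are saved under pics/ and viewed, at most 10 in all, crops included, and the job is handed in when it is done.

Besides the shell and the picture viewer there is one more tool, called after "Request:" as name(argument=value, ...), one argument or row to a line, values as JSON. drive_tool: Moves the arm, as the interface text tells. Its arguments: {"type":"object","properties":{"plan":{"type":"array"},"newtons":{"type":"number"}},"required":["plan"]}

```bash
ls; mkdir -p pics; python3 - <<'E'
from station import manip
import cv2,numpy as np,pickle
print(manip.sense(), manip.finger_overhang)
S={}
for n in("scene","top"):
    s=manip.snapshot(n);S[n]=s
    cv2.imwrite(f"pics/{n}0.png",s["image"][:,:,::-1])
    print(n,s["fov_y"],s["cx"],s["cy"],s["extrinsics"].round(3).tolist(),[k for k in s])
pickle.dump(S,open("s0.pkl","wb"))
E
```

```text
pics
{'t': 0.0, 'q': array([-1.38249796e+00,  5.28470594e-01,  1.43385975e+00, -1.63139012e-05,
        1.18139505e+00, -1.78494611e-01]), 'qd': array([-1.25547979e-03, -1.19094332e-03,  6.32205784e-04,  6.85193301e-05,
       -2.82834327e-04,  1.03271449e-03]), 'tau': array([-9.60859688e-04, -4.42351878e+01, -1.78025508e+01, -2.99094054e-04,
        8.47911928e-03,  9.90312515e-06]), 'tcp_pos': array([ 0.22404019, -0.5827542 ,  0.24434439]), 'tool_rot': array([ 9.83228822e-01,  1.82373098e-01, -1.27700931e-05, -1.06632064e-03]), 'force': array([-0.09643648,  0.37511259, -0.81626665]), 'ft_torque': array([0.01849352, 0.00932621, 0.00777912]), 'gripper_force': 0.0, 'finger_gap': 1.0000226479303116} 0.014
scene 54.53405570119041 320.8927385786945 240.4857730423569 [[0.656, -0.422, 0.626, 1.318], [0.755, 0.351, -0.554, -0.626], [0.014, 0.836, 0.549, 0.695], [0.0, 0.0, 0.0, 1.0]] ['image', 'z_map', 'fov_y', 'cx', 'cy', 'extrinsics']
top 46.25706459138983 311.1707588903285 240.83190355758518 [[0.003, 0.996, -0.091, 0.45], [-1.0, 0.003, -0.003, 0.01], [-0.003, 0.091, 0.996, 1.677], [0.0, 0.0, 0.0, 1.0]] ['image', 'z_map', 'fov_y', 'cx', 'cy', 'extrinsics']
```

View pics/scene0.png

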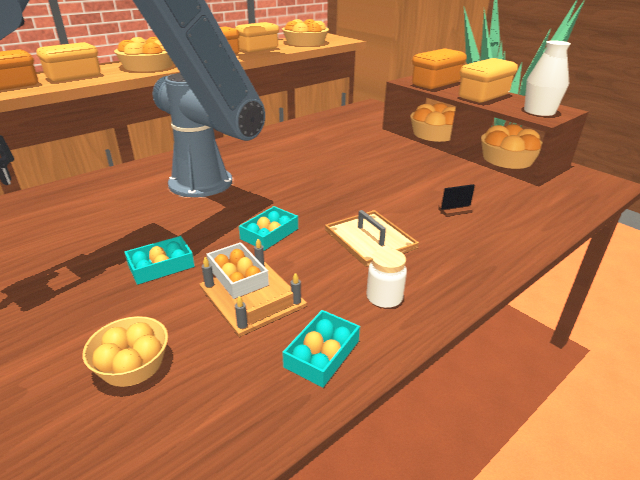

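View pics/top0.png

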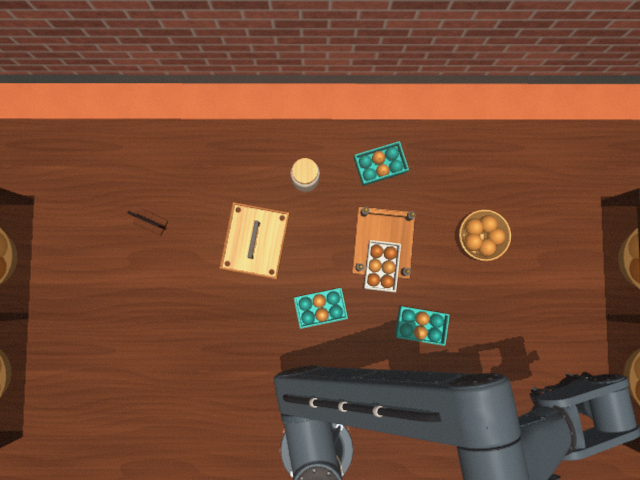

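The steel pan on the stand is at scene (238,268) and top (382,265). The turquoise look-alikes are at top (382,162), (320,308) and (423,326). The loose shelf is at top (255,241), and the only other flat wooden thing is the stand's base at (384,243). I pick the grey-walled pan between the dark posts and the pale tray with the dark handle. Next I'll measure roughly from the top view, with the scene view for height.

```bash
cat > h.py <<'E'
import numpy as np,cv2,pickle
from scipy.spatial.transform import Rotation as R
def pose(st):
    T=np.eye(4);T[:3,:3]=R.from_quat(st["tool_rot"]).as_matrix();T[:3,3]=st["tcp_pos"];return T
def ray(s,T,uv):
    f=240/np.tan(np.radians(s["fov_y"])/2)
    uv=np.atleast_2d(uv).astype(float)
    d=np.c_[(uv[:,0]-s["cx"])/f,-(uv[:,1]-s["cy"])/f,-np.ones(len(uv))]
    return T[:3,3],d@T[:3,:3].T
def plane(s,T,uv,z):
    o,d=ray(s,T,uv);return o+d*((z-o[2])/d[:,2])[:,None]
def zpt(s,T,uv):
    o,d=ray(s,T,uv);uv=np.atleast_2d(uv).astype(int)
    return o+d*s["z_map"][uv[:,1],uv[:,0]][:,None]
def tri(o1,d1,o2,d2):
    A=np.c_[d1,-d2];k=np.linalg.lstsq(A,o2-o1,rcond=None)[0]
    p,q=o1+d1*k[0],o2+d2*k[1];return (p+q)/2,np.linalg.norm(p-q)
E
python3 - <<'E'
from h import *
S=pickle.load(open("s0.pkl","rb"));t=S["top"];T=t["extrinsics"];c=S["scene"]
print("shelf holes",plane(t,T,[[237,210],[283,216],[227,264],[272,272]],.018).round(3).tolist())
P=[[365,212],[411,216],[360,268],[406,272]]
print("pins",plane(t,T,P,.088).round(3).tolist())
print("pan corners",plane(t,T,[[370,241],[400,243],[366,289],[397,291]],.054).round(3).tolist())
for n,a,b in(("handle",[253,240],[371,226]),("pin RR",[411,216],[240,299]),("pin RL",[365,212],[295,277]),("pin FR",[406,272],[206,261])):
    print(n,tri(*[x[0] if x.ndim>1 else x for x in ray(t,T,a)],*[x[0] if x.ndim>1 else x for x in ray(c,c["extrinsics"],b)]),"zmap",zpt(t,T,a).round(3))
cv2.imwrite("pics/crop0.png",cv2.resize(np.hstack([t["image"][195:305,340:440],t["image"][195:305,205:305]]),None,fx=4,fy=4,interpolation=cv2.INTER_CUBIC)[:,:,::-1])
from station import manip
st=manip.sense();w=manip.snapshot("wrist");print([k for k in w],w["fov_y"],w["cx"],w["cy"],w["mount"].round(3).tolist())
E
```

```text
shelf holes [[0.694, 0.237, 0.018], [0.676, 0.1, 0.018], [0.533, 0.264, 0.018], [0.51, 0.131, 0.018]]
pins [[0.679, -0.138, 0.088], [0.668, -0.269, 0.088], [0.519, -0.123, 0.088], [0.508, -0.252, 0.088]]
pan corners [[0.599, -0.155, 0.054], [0.593, -0.242, 0.054], [0.46, -0.143, 0.054], [0.455, -0.232, 0.054]]
handle (array([0.6025331 , 0.18643055, 0.03921169]), np.float64(0.0009368512674851007)) zmap [[0.599 0.183 0.069]]
pin RR (array([ 0.66985927, -0.26988859,  0.07639586]), np.float64(0.0018062004719676078)) zmap [[ 0.671 -0.272  0.066]]
pin RL (array([ 0.68169828, -0.13794648,  0.07389449]), np.float64(0.0025480644485126967)) zmap [[ 0.682 -0.14   0.067]]
pin FR (array([ 0.50856528, -0.25502626,  0.07506076]), np.float64(0.0009108615798554013)) zmap [[ 0.509 -0.254  0.079]]
['image', 'z_map', 'fov_y', 'cx', 'cy', 'mount'] 61.29710330189937 320.90228960226665 241.13878787149122 [[-0.001, 0.963, 0.27, 0.069], [1.0, 0.001, 0.0, -0.0], [0.0, 0.27, -0.963, -0.13], [0.0, 0.0, 0.0, 1.0]]
```

View pics/crop0.png

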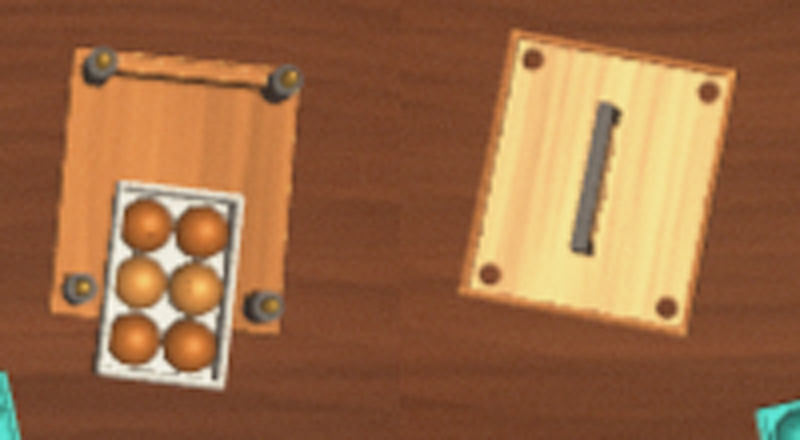

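The crop shows the grey-walled pan with six rolls between the four pinned posts (left), and the pale tray with a dark bar handle (right). These are the right objects, and the sizes agree: hole spacing is about 166 x 137 mm and pin height about 75 to 88 mm. I'll move above the stand for a close wrist view.

Request:
drive_tool(
  plan=[
    [0.042, -0.018, -0.005, 0, 0, 0, 1],
    [0.042, -0.018, -0.005, 0, 0, 0, 1],
    [0.042, -0.018, -0.005, 0, 0, 0, 1],
    [0.042, -0.018, -0.005, 0, 0, 0, 1],
    [0.042, -0.018, -0.005, 0, 0, 0, 1],
    [0.042, -0.018, -0.005, 0, 0, 0, 1],
    [0.042, -0.018, -0.005, 0, 0, 0, 1],
    [0.042, -0.018, -0.005, 0, 0, 0, 1],
    [0.042, -0.018, -0.005, 0, 0, 0, 1],
    [0.042, -0.018, -0.005, 0, 0, 0, 1],
  ],
)

```text
t: 1.15
tcp_pos: [0.5527, -0.2631, 0.2952]
tool_rot: [0.983, 0.182, -0.0, -0.0]
force: [-0.1, 0.1, 0.3]
finger_gap: 1.005
gripper_force: 0.0
```

Request:
drive_tool(
  plan=[
    [0.042, -0.018, -0.005, 0, 0, 0, 0],
    [0.042, -0.018, -0.005, 0, 0, 0, 0],
    [0, 0, 0, 0, 0, 6.7, 0],
    [0, 0, 0, 0, 0, 6.7, 0],
    [0, 0, 0, 0, 0, 6.7, 0],
    [0, 0, 0, 0, 0, 6.6, 0],
    [0, 0, 0, 0, 0, 0, 0],
    [0, 0, 0, 0, 0, 0, 0],
  ],
)

```text
t: 1.95
tcp_pos: [0.617, -0.2009, 0.305]
tool_rot: [0.999, -0.048, -0.0, -0.0]
force: [0.0, -0.4, -0.9]
finger_gap: 0.499
gripper_force: 0.0
```

```bash
cat >> h.py <<'E'
def look(name):
    from station import manip
    st=manip.sense();w=manip.snapshot("wrist");w["T"]=pose(st)@w["mount"];w["tcp"]=pose(st)
    pickle.dump(w,open(name+".pkl","wb"));cv2.imwrite(f"pics/{name}.png",w["image"][:,:,::-1])
    print("tcp",st["tcp_pos"].round(4),"yaw",yaw(st).round(2),"tilt",np.degrees(np.arccos(-w["tcp"][2,2])).round(2),"F",st["force"].round(1),"gap",round(st["finger_gap"],3),"t",st["t"]);return w
def yaw(st): x=pose(st)[:3,0];return np.degrees(np.arctan2(x[1],x[0]))
def go(p,y=None):
    "shift (tool axes, mm) and then turn about tool z (deg) to world p, yaw y"
    from station import manip
    st=manip.sense();T=pose(st)
    print("shift mm",(T[:3,:3].T@(np.array(p)-T[:3,3])*1000).round(1),"turn z",None if y is None else round(yaw(st)-y,2))
E
python3 -c "
from h import *
look('w1')"
```

```text
tcp [ 0.617  -0.2009  0.305 ] yaw -5.55 tilt 0.04 F [ 0.  -0.4 -0.9] gap 0.499 t 1.95
```

View pics/w1.png

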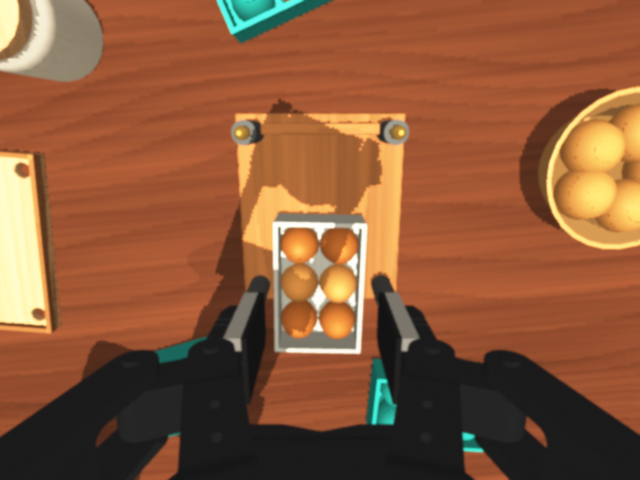

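The close view shows the rear pins at (240,132) and (396,132). The pan's rim corners are at about (275,215), (366,215), (275,352) and (361,352). The fingers hide the front posts.

```bash
python3 - <<'E'
from h import *
w=pickle.load(open("w1.pkl","rb"));T=w["T"]
a=plane(w,T,[[240,132],[397,132]],.088);print("rear pins",a.round(4).tolist(),"sep",np.linalg.norm(a[0]-a[1]))
b=plane(w,T,[[275,217],[366,217],[275,351],[361,351]],.054);print("pan",b.round(4).tolist(),np.linalg.norm(b[0]-b[2]),np.linalg.norm(b[2]-b[3]))
d=a[0]-a[1];th=np.arctan2(-d[0],d[1]);print("stand yaw",np.degrees(th))
c=a.mean(0)[:2]-.082*np.array([np.cos(th),np.sin(th)]);print("centre",c)
R2=np.array([[np.cos(th),np.sin(th)],[-np.sin(th),np.cos(th)]])
print("pan in stand mm",((b[:,:2]-c)@R2.T*1000).round(1).tolist())
f=lambda x,y:c+R2.T@[x,y]
print("front pre",f(-.18,-.003))
S=pickle.load(open("s0.pkl","rb"))["top"]
m=cv2.inRange(cv2.cvtColor(S["image"],cv2.COLOR_RGB2HSV),(80,120,80),(95,255,255))
for k in cv2.findContours(m,0,2)[0]:
    if cv2.contourArea(k)>200:
        q=cv2.boxPoints(cv2.minAreaRect(k)); print("turq in stand",((plane(S,S["extrinsics"],q,.042)[:,:2]-c)@R2.T*1000).round(0).tolist())
E
```

```text
rear pins [[0.688, -0.1402, 0.088], [0.6753, -0.2693, 0.088]] sep 0.1297222906114415
pan [[0.607, -0.1551, 0.054], [0.5984, -0.2421, 0.054], [0.4634, -0.1366, 0.054], [0.4546, -0.227, 0.054]] 0.1447652527789217 0.0908841150077151
stand yaw -5.603900037628963
centre [ 0.60004643 -0.19675908]
pan in stand mm [[2.8, 42.1], [2.8, -45.3], [-141.9, 46.5], [-141.8, -44.3]]
front pre [ 0.42061374 -0.18216763]
turq in stand [[-272.0, -57.0], [-183.0, -63.0], [-191.0, -207.0], [-280.0, -200.0]]
turq in stand [[-189.0, 245.0], [-147.0, 113.0], [-232.0, 86.0], [-274.0, 218.0]]
turq in stand [[247.0, 112.0], [302.0, -19.0], [216.0, -53.0], [161.0, 77.0]]
```

Request:
drive_tool(
  plan=[
    [-0.0404, 0, 0, 0, 0, 0, 0],
    [-0.0404, 0, 0, 0, 0, 0, 0],
    [-0.0404, 0, 0, 0, 0, 0, 0],
    [-0.0404, 0, 0, 0, 0, 0, 0],
    [-0.0404, -0.0025, 0, 0, 0, 0, 0],
    [0, 0, 0.048, 0, 0, 0, 0],
    [0, 0, 0.048, 0, 0, 0, 0],
    [0, 0, 0.048, 0, 0, 0, 0],
    [0, 0, 0.048, 0, 0, 0, 0],
    [0, 0, 0.04, 0, 0, 0, 0],
  ],
)

```text
t: 3.0
tcp_pos: [0.4163, -0.1787, 0.0716]
tool_rot: [0.999, -0.049, 0.0, 0.0]
force: [0.7, -0.6, -0.8]
finger_gap: 0.498
gripper_force: 0.0
```

Request:
drive_tool(
  plan=[
    [0, 0, 0.025, 0, 0, 0, 0],
    [0, 0, 0.014, 0, 0, 0, 0],
    [0, 0, 0, 0, 0, 0, 0],
    [0.01, 0, 0, 0, 0, 0, 0],
    [0.008, 0, 0, 0, 0, 0, 0],
    [0, 0, 0, 0, 0, 0, 0],
  ],
)

```text
t: 3.6
tcp_pos: [0.4372, -0.1817, 0.0356]
tool_rot: [0.999, -0.049, 0.003, 0.002]
force: [0.3, -0.3, 0.2]
finger_gap: 0.503
gripper_force: 0.0
```

```bash
python3 -c "
from h import *
look('w2')"
```

```text
tcp [ 0.4372 -0.1817  0.0356] yaw -5.62 tilt 0.35 F [ 0.3 -0.3  0.2] gap 0.503 t 3.6
```

View pics/w2.png

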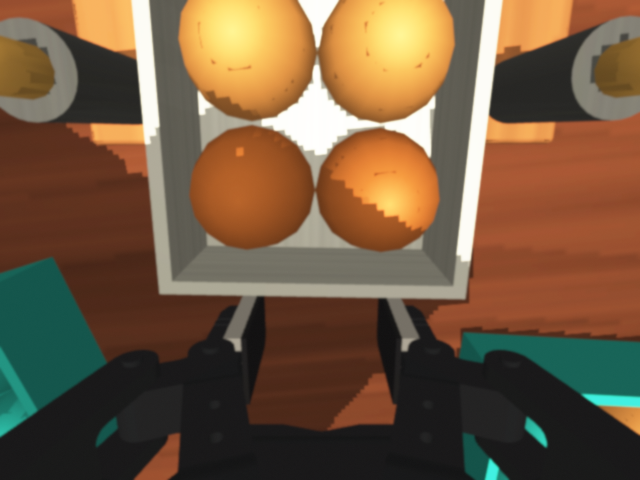

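The fingertips stand just in front of the pan's front wall (rim at row 295), centred on it, with clear gaps to the posts and both turquoise pans. I'll push now.

Request:
drive_tool(
  plan=[
    [0.008, 0, 0, 0, 0, 0, 0],
    [0.01, 0, 0, 0, 0, 0, 0],
    [0.012, 0, 0, 0, 0, 0, 0],
    [0.012, 0, 0, 0, 0, 0, 0],
    [0.012, 0, 0, 0, 0, 0, 0],
    [0.012, 0, 0, 0, 0, 0, 0],
    [0.01, 0, 0, 0, 0, 0, 0],
    [0, 0, 0, 0, 0, 0, 0],
  ],
)

```text
t: 4.45
tcp_pos: [0.5128, -0.1888, 0.0344]
tool_rot: [0.999, -0.049, 0.002, 0.001]
force: [-0.4, -0.2, -0.8]
finger_gap: 0.502
gripper_force: 0.0
```

Request:
drive_tool(
  plan=[
    [0.004, 0, 0, 0, 0, 0, 0],
    [0.003, 0, 0, 0, 0, 0, 0],
    [0, 0, 0, 0, 0, 0, 0],
  ],
)

```text
t: 4.75
tcp_pos: [0.5169, -0.1884, 0.0342]
tool_rot: [0.999, -0.05, -0.0, -0.0]
force: [-0.4, 1.1, 0.5]
finger_gap: 0.498
gripper_force: 0.3
```

Request:
drive_tool(
  plan=[
    [0.003, 0, 0, 0, 0, 0, 0],
    [0, 0, 0, 0, 0, 0, 0],
  ],
)

```text
t: 4.95
tcp_pos: [0.5201, -0.1889, 0.0343]
tool_rot: [0.999, -0.05, 0.0, 0.0]
force: [-1.4, 0.7, -0.4]
finger_gap: 0.501
gripper_force: 0.5
```

Request:
drive_tool(
  plan=[
    [0.003, 0, 0, 0, 0, 0, 0],
    [0.002, 0, 0, 0, 0, 0, 0],
  ],
)

```text
t: 5.15
tcp_pos: [0.5251, -0.1894, 0.0342]
tool_rot: [0.999, -0.05, 0.0, -0.0]
force: [-1.3, 0.3, -1.1]
finger_gap: 0.503
gripper_force: 0.8
```

Request:
drive_tool(
  plan=[
    [0.003, 0, 0, 0, 0, 0, 0],
  ],
)

```text
t: 5.25
tcp_pos: [0.5278, -0.1896, 0.0343]
tool_rot: [0.999, -0.05, -0.0, -0.0]
force: [-2.5, 0.1, -0.9]
finger_gap: 0.5
gripper_force: 0.9
```

```bash
python3 -c "
from h import *
look('w3')"
```

```text
tcp [ 0.5278 -0.1896  0.0343] yaw -5.69 tilt 0.03 F [-2.5  0.1 -0.9] gap 0.5 t 5.25
```

View pics/w3.png

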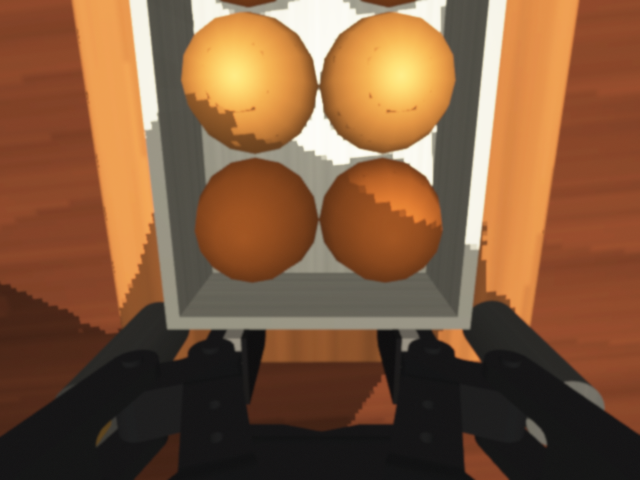

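The pan's front rim is at row 325, pressed by both fingers and square to the stand, with no contact against the posts. I'll continue in small steps until the back board stops it.

Request:
drive_tool(
  plan=[
    [0.002, 0, 0, 0, 0, 0, 0],
    [0.002, 0, 0, 0, 0, 0, 0],
    [0, 0, 0, 0, 0, 0, 0],
  ],
)

```text
t: 5.6
tcp_pos: [0.5288, -0.1895, 0.0341]
tool_rot: [0.999, -0.049, -0.003, -0.001]
force: [-8.9, -2.4, 4.8]
finger_gap: 0.501
gripper_force: 4.3
```

Request:
drive_tool(
  plan=[
    [0.002, 0, 0, 0, 0, 0, 0],
    [0.002, 0, 0, 0, 0, 0, 0],
    [0, 0, 0, 0, 0, 0, 0],
  ],
)

```text
t: 5.9
tcp_pos: [0.5288, -0.1891, 0.0339]
tool_rot: [0.999, -0.049, -0.008, -0.002]
force: [-16.5, -3.9, 7.9]
finger_gap: 0.5
gripper_force: 8.2
```

The force rises to 16 N with no more motion. The TCP is at stand x = -71.6 mm, against an expected -71, so the pan is home. I'll retreat, rise and look.

Request:
drive_tool(
  plan=[
    [-0.01, 0, 0, 0, 0, 0, 0],
    [-0.02, 0, 0, 0, 0, 0, 0],
    [-0.028, 0, 0, 0, 0, 0, 0],
    [-0.028, 0, 0, 0, 0, 0, 0],
    [0, 0, -0.03, 0, 0, 0, 0],
    [0, 0, -0.048, 0, 0, 0, 0],
    [0, 0, -0.048, 0, 0, 0, 0],
    [0, 0, -0.048, 0, 0, 0, 0],
    [0, 0, -0.048, 0, 0, 0, 0],
    [0, 0, -0.048, 0, 0, 0, 0],
  ],
)

```text
t: 6.9
tcp_pos: [0.451, -0.182, 0.3071]
tool_rot: [0.999, -0.05, 0.002, 0.001]
force: [1.2, -1.5, -0.5]
finger_gap: 0.504
gripper_force: 0.0
```

Request:
drive_tool(
  plan=[
    [0.038, 0, 0, 0, 0, 0, 1],
    [0.038, 0, 0, 0, 0, 0, 1],
    [0.034, 0, 0, 0, 0, 0, 1],
    [0, 0, 0, 0, 0, 0, 1],
    [0, 0, 0, 0, 0, 0, 1],
    [0, 0, 0, 0, 0, 0, 1],
  ],
)

```text
t: 7.5
tcp_pos: [0.559, -0.1924, 0.3041]
tool_rot: [0.999, -0.05, -0.0, -0.0]
force: [0.2, -0.1, -0.3]
finger_gap: 0.997
gripper_force: 0.0
```

```bash
python3 -c "
from h import *
look('w4')"
```

```text
tcp [ 0.559  -0.1924  0.3041] yaw -5.68 tilt 0.04 F [ 0.2 -0.1 -0.3] gap 0.997 t 7.5
```

View pics/w4.png

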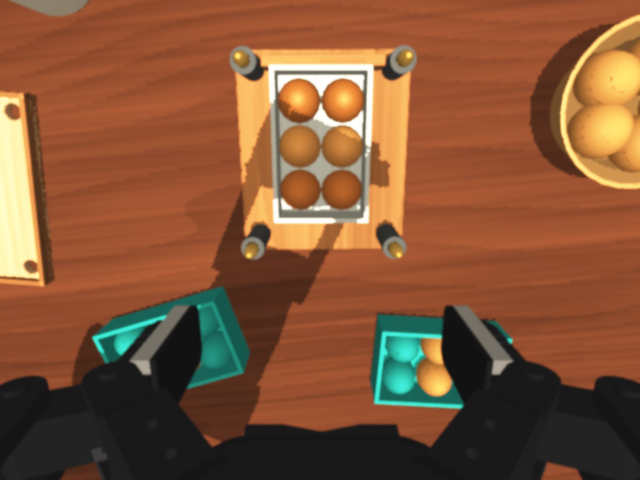

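The pan sits square against the back board (rear rim at row 66, front rim at row 222). All four pins are visible at about (240,58), (406,58), (250,250) and (398,251). Next I'll fit the shoulder discs and measure the pan.

```bash
cat >> h.py <<'E'
def rect(P,lx=.082,ly=.067):
    "fit rigid rectangle to points ordered RL,RR,FL,FR -> centre,yaw,residuals mm"
    M=np.array([[lx,ly],[lx,-ly],[-lx,ly],[-lx,-ly]]);P=np.array(P)[:,:2];c=P.mean(0);q=P-c
    th=np.arctan2((M[:,0]*q[:,1]-M[:,1]*q[:,0]).sum(),(M*q).sum())
    r=np.array([[np.cos(th),-np.sin(th)],[np.sin(th),np.cos(th)]])
    return c,np.degrees(th),((q@r-M)*1000).round(1).tolist()
E
python3 - <<'E'
from h import *
w=pickle.load(open("w4.pkl","rb"));T=w["T"];im=w["image"];hsv=cv2.cvtColor(im,cv2.COLOR_RGB2HSV)
pts=[];br=[]
for u,v in[(240,58),(406,58),(250,250),(398,251)]:
    x0,y0=u-22,v-22;h=hsv[y0:y0+44,x0:x0+44]
    ring=((h[...,1]<70)&(h[...,2]>80)&(h[...,2]<200)).astype(np.uint8)
    brass=cv2.inRange(h,(15,120,60),(32,255,255))
    def big(m):
        k=max(cv2.findContours(m,0,2)[0],key=cv2.contourArea);return k
    k=cv2.convexHull(big(ring));e=cv2.fitEllipse(k);b=big(brass);mo=cv2.moments(b)
    pts.append([e[0][0]+x0,e[0][1]+y0]);br.append([mo["m10"]/mo["m00"]+x0,mo["m01"]/mo["m00"]+y0]);print(np.round(pts[-1],1),np.round(e[1],1),np.round(br[-1],1),cv2.contourArea(b))
for z in(.060,.066):print(z,rect(plane(w,T,pts,z)))
print("brass",rect(plane(w,T,br,.077)))
print("zmap",[zpt(w,T,[p])[0].round(4).tolist() for p in np.round(pts)])
cv2.imwrite("pics/pins4.png",np.hstack([cv2.resize(im[v-22:v+22,u-22:u+22],None,fx=4.5,fy=4.5,interpolation=0) for u,v in[(240,58),(406,58),(250,250),(398,251)]])[:,:,::-1])
E
```

```text
[243.1  60.2] [25.3 28.1] [240.7  58.3] 180.5
[402.3  59.6] [25.7 28.3] [404.7  57.6] 180.0
[252.6 247.4] [21.8 23.3] [250.7 250.7] 148.5
[393.5 246.4] [21.2 22.3] [395.7 249.9] 147.0
0.06 (array([ 0.59930962, -0.19769097]), np.float64(-5.5041847205603025), [[1.1, 0.7], [1.0, -0.8], [-1.2, 0.8], [-0.8, -0.7]])
0.066 (array([ 0.5997579, -0.1977131]), np.float64(-5.504184720560304), [[-0.3, -0.4], [-0.3, 0.2], [0.1, -0.2], [0.5, 0.4]])
brass (array([ 0.59969865, -0.19775115]), np.float64(-5.500420648971069), [[-0.4, -0.5], [-0.4, 0.5], [0.3, -0.2], [0.5, 0.3]])
zmap [[0.6849, -0.142, 0.0831], [0.6719, -0.268, 0.0848], [0.529, -0.1268, 0.0805], [0.5166, -0.2539, 0.0785]]
```

View pics/pins4.png

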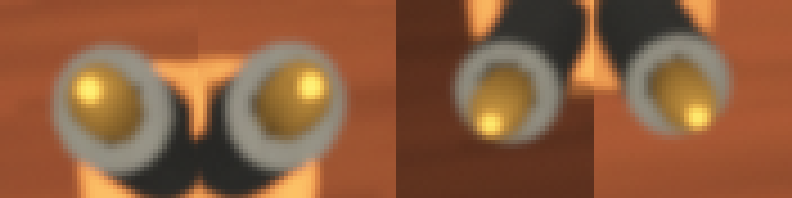

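The shoulder discs fit the 164 x 134 mm rectangle to 0.5 mm at z = 66 mm. The stand centre is (0.5998, -0.1977), yaw -5.5°. Next is the shelf.

Request:
drive_tool(
  plan=[
    [-0.003, -0.0475, 0, 0, 0, 0, 0],
    [-0.003, -0.0475, 0, 0, 0, 0, 0],
    [-0.003, -0.0475, 0, 0, 0, 0, 0],
    [-0.003, -0.0475, 0, 0, 0, 0, 0],
    [-0.003, -0.0475, 0, 0, 0, 0, 0],
    [-0.003, -0.0475, 0, 0, 0, 0, 0],
    [-0.003, -0.0475, 0, 0, 0, 0, 0],
    [-0.003, -0.0475, 0, 0, 0, 4.4, 0],
    [0, 0, 0, 0, 0, 0, 0],
    [0, 0, 0, 0, 0, 0, 0],
  ],
)

```text
t: 8.55
tcp_pos: [0.5725, 0.1884, 0.3044]
tool_rot: [0.996, -0.086, -0.0, 0.0]
force: [0.0, -0.4, -0.1]
finger_gap: 0.494
gripper_force: 0.0
```

```bash
python3 -c "
from h import *
look('w5')"
```

```text
tcp [0.5725 0.1884 0.3044] yaw -9.92 tilt 0.04 F [ 0.  -0.4 -0.1] gap 0.494 t 8.55
```

View pics/w5.png

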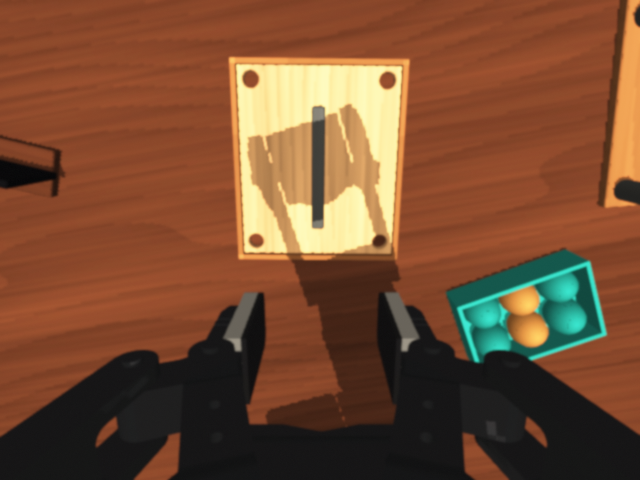

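The view shows the holes at (251,79), (387,80), (257,240) and (379,241), and the bar running from (318,107) to (318,228).

```bash
cat >> h.py <<'E'
def shelf(w,hint,zh=.010):
    im=w["image"];g=cv2.cvtColor(im,cv2.COLOR_RGB2HSV);pts=[]
    for u,v in hint:
        x0,y0=u-13,v-13;h=g[y0:y0+26,x0:x0+26]
        m=((h[...,0]<11)|(h[...,0]>170)).astype(np.uint8)
        ks=[k for k in cv2.findContours(m,0,1)[0] if cv2.contourArea(k)>40]
        k=min(ks,key=lambda k:np.hypot(*(k[:,0].mean(0)-13)))
        e=cv2.fitEllipse(cv2.convexHull(k));pts.append([e[0][0]+x0,e[0][1]+y0]);print(np.round(pts[-1],1),np.round(e[1],1))
    return np.array(pts)
def bar(w,box):
    x0,y0,x1,y1=box;h=cv2.cvtColor(w["image"],cv2.COLOR_RGB2HSV)[y0:y1,x0:x1]
    m=(h[...,1]<75).astype(np.uint8);k=max(cv2.findContours(m,0,1)[0],key=cv2.contourArea)
    (cx,cy),s,a=cv2.minAreaRect(k);q=cv2.boxPoints(((cx,cy),s,a))+[x0,y0];print("bar px",cx+x0,cy+y0,s,a);return np.array([cx+x0,cy+y0]),q
E
python3 - <<'E'
from h import *
w=pickle.load(open("w5.pkl","rb"));T=w["T"]
p=shelf(w,[(251,79),(387,80),(257,240),(379,241)])
for z in(.0,.010):print(z,rect(plane(w,T,p,z)))
c,q=bar(w,(290,95,345,240));print(plane(w,T,[c],.064),plane(w,T,q,.064).round(4).tolist())
u=np.array([[229,57],[409,59],[239,259],[397,259]]);print("rim",rect(plane(w,T,u,.018),.1,.085))
from station import manip
E
```

```text
[250.7  78.8] [12.5 14.1]
[386.8  80.3] [12.4 13.9]
[256.1 239.4] [ 9.5 11.2]
[378.7 240.3] [ 8.5 10.8]
0.0 (array([0.60399085, 0.18618776]), np.float64(-10.543214619106255), [[1.3, 1.1], [1.2, -1.2], [-1.4, 1.2], [-1.1, -1.1]])
0.01 (array([0.60482145, 0.18597224]), np.float64(-10.54321461910625), [[-0.7, -0.5], [-0.7, 0.4], [0.5, -0.4], [0.8, 0.5]])
bar px 318.0 167.0 (120.0, 10.0) 90.0
[[0.60661152 0.18533052 0.064     ]] [[0.658, 0.1806, 0.064], [0.6565, 0.172, 0.064], [0.551, 0.1905, 0.064], [0.5526, 0.1997, 0.064]]
rim (array([0.60421938, 0.18556364]), np.float64(-10.330276370845619), [[0.4, 0.1], [-0.3, -0.3], [-0.6, 0.4], [0.5, -0.3]])
```

Request:
drive_tool(
  plan=[
    [0, -0.003, 0.04, 0, 0, 0.55, 0],
    [0, 0, 0.04, 0, 0, 0, 0],
    [0, 0, 0.03, 0, 0, 0, 0],
    [0, 0, 0, 0, 0, 0, 0],
    [0, 0, 0, 0, 0, 0, 0],
  ],
)

```text
t: 9.1
tcp_pos: [0.5744, 0.1891, 0.1947]
tool_rot: [0.996, -0.094, -0.0, 0.0]
force: [-0.0, -0.2, 0.5]
finger_gap: 0.501
gripper_force: 0.0
```

```bash
python3 - <<'E'
from h import *
w=look("w6");T=w["T"]
v=pickle.load(open("w5.pkl","rb"));f=240/np.tan(np.radians(w["fov_y"])/2)
def proj(w,P):
    p=np.linalg.inv(w["T"])@np.r_[P,1];return [w["cx"]+f*p[0]/-p[2],w["cy"]-f*p[1]/-p[2]]
th=np.radians(-10.5);r=np.array([[np.cos(th),-np.sin(th)],[np.sin(th),np.cos(th)]]);c=np.array([.6045,.1858])
H=[proj(w,[*(c+r@m),.01]) for m in np.array([[.082,.067],[.082,-.067],[-.082,.067],[-.082,-.067]])];print(np.round(H))
B=[proj(w,[*(c+r@np.array([x,0])),.064]) for x in(.055,-.055)];print("bar",np.round(B))
p=shelf(w,[tuple(int(round(a)) for a in h) for h in H]);print(rect(plane(w,T,p,.01)))
(x1,y1),(x0,y0)=B
cb,q=bar(w,(int(x1)-30,max(0,int(y1)-15),int(x1)+30,int(y0)+15))
cv,qv=bar(v,(290,95,345,240))
far=lambda q:q[np.argsort(q[:,1])[:2]].mean(0); near=lambda q:q[np.argsort(q[:,1])[2:]].mean(0)
for n,g in(("far",far),("near",near)):
    o1,d1=ray(w,T,g(q));o2,d2=ray(v,v["T"],g(qv));print(n,tri(o1,d1[0],o2,d2[0]))
go([.6045,.1858,.053],-10.5)
E
```

```text
tcp [0.5744 0.1891 0.1947] yaw -10.76 tilt 0.02 F [-0.  -0.2  0.5] gap 0.501 t 9.1
[[224.  65.]
 [411.  64.]
 [238. 279.]
 [400. 278.]]
bar [[317.  99.]
 [318. 270.]]
[224.6  65.3] [17.6 20.2]
[409.3  64.4] [17.6 19.8]
[238.2 277.3] [11.3 15.6]
[398.3 276.2] [10.6 15. ]
(array([0.60502527, 0.18620129]), np.float64(-10.539970410589834), [[-0.9, -0.7], [-0.9, 0.6], [0.8, -0.7], [1.1, 0.9]])
bar px 316.5 184.5 (167.0, 17.0) 90.0
bar px 318.0 167.0 (120.0, 10.0) 90.0
far (array([0.6568877 , 0.17632737, 0.07232765]), np.float64(2.8518645063865257e-06))
near (array([0.55289172, 0.19570916, 0.0677655 ]), np.float64(0.0016754666605262177))
shift mm [ 29.   -1.6 143. ] turn z -0.23
```

The bar stands at z of about 0.068 to 0.072 by triangulation, against 0.064 expected; the baseline was mostly vertical. Its centre is (0.605, 0.186), yaw -10.5°, and both views agree. I'll grasp.

Request:
drive_tool(
  plan=[
    [0.0295, -0.0018, 0, 0, 0, -0.25, 0],
    [0, 0, 0.045, 0, 0, 0, 0],
    [0, 0, 0.045, 0, 0, 0, 0],
    [0, 0, 0.03, 0, 0, 0, 0],
    [0, 0, 0.022, 0, 0, 0, 0],
    [0, 0, 0, 0, 0, 0, 0],
  ],
)

```text
t: 9.75
tcp_pos: [0.6029, 0.1864, 0.0513]
tool_rot: [0.996, -0.091, -0.001, 0.0]
force: [-0.3, 0.6, -0.9]
finger_gap: 0.499
gripper_force: 0.0
```

Request:
drive_tool(
  plan=[
    [0, 0, 0, 0, 0, 0, -0.4],
    [0, 0, 0, 0, 0, 0, -1],
    [0, 0, 0, 0, 0, 0, -1],
    [0, 0, 0, 0, 0, 0, -1],
    [0, 0, 0, 0, 0, 0, -1],
  ],
  newtons=70,
)

```text
t: 10.25
tcp_pos: [0.6054, 0.187, 0.0552]
tool_rot: [0.996, -0.09, 0.003, -0.0]
force: [0.2, -1.9, 6.5]
finger_gap: 0.128
gripper_force: 69.7
```

Request:
drive_tool(
  plan=[
    [0, 0, 0, 0, 0, 0, -1],
    [0, 0, 0, 0, 0, 0, -1],
  ],
)

```text
t: 10.45
tcp_pos: [0.6054, 0.187, 0.0552]
tool_rot: [0.996, -0.09, 0.003, -0.0]
force: [-0.3, -1.3, 7.6]
finger_gap: 0.124
gripper_force: 69.7
```

Request:
drive_tool(
  plan=[
    [0, 0, -0.005, 0, 0, 0, -1],
    [0, 0, -0.01, 0, 0, 0, -1],
    [0, 0, -0.02, 0, 0, 0, -1],
    [0, 0, -0.04, 0, 0, 0, -1],
    [0, 0, -0.04, 0, 0, 0, -1],
    [0, 0, -0.045, 0, 0, 0, -1],
    [0, 0, -0.03, 0, 0, 0, -1],
    [0, 0, 0, 0, 0, 0, -1],
    [0, 0, 0, 0, 0, 0, -1],
    [0, 0, 0, 0, 0, 0, -1],
  ],
)

```text
t: 11.45
tcp_pos: [0.6013, 0.1868, 0.2398]
tool_rot: [0.996, -0.09, -0.003, 0.001]
force: [0.2, -0.2, -4.1]
finger_gap: 0.127
gripper_force: 68.7
```

```bash
python3 - <<'E'
from h import *
w=look("w7")
E
```

```text
tcp [0.6013 0.1868 0.2398] yaw -10.38 tilt 0.32 F [ 0.2 -0.2 -4.1] gap 0.127 t 11.45
```

View pics/w7.png

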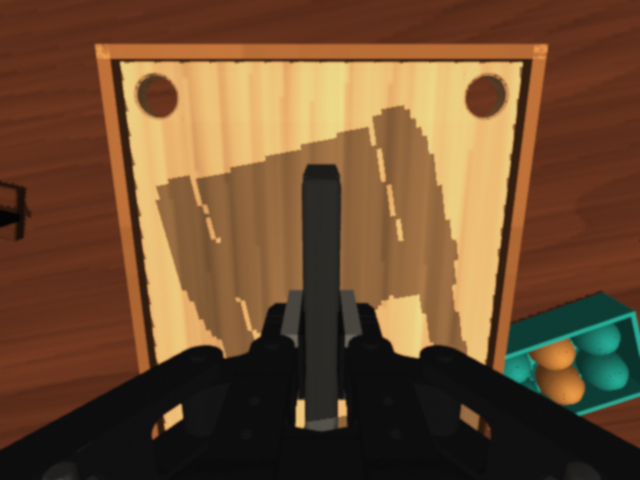

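The shelf hangs in the grip (-4 N, about 0.42 kg). Its rear holes are at (157,95) and (486,95), and the bar sits between the pads. Next I'll measure the shelf's pose in the tool and its tilt.

```bash
cat >> h.py <<'E'
def held(w,hint=((157,95),(486,95)),verb=True):
    im=w["image"];g=cv2.cvtColor(im,cv2.COLOR_RGB2GRAY)
    # floor plane from z_map, world frame
    vv,uu=np.mgrid[110:300:6,170:480:6];uv=np.c_[uu.ravel(),vv.ravel()]
    P=zpt(w,w["T"],uv);ok=np.abs(P[:,2]-np.median(P[:,2]))<.012;P=P[ok]
    for _ in range(3):
        A=np.c_[P[:,:2],np.ones(len(P))];s=np.linalg.lstsq(A,P[:,2],rcond=None)[0];r=P[:,2]-A@s;P=P[np.abs(r)<max(.001,2*r.std())]
    n=np.array([-s[0],-s[1],1]);n/=np.linalg.norm(n)
    pts=[]
    for u,v in hint:
        x0,y0=u-30,v-30;b=g[y0:y0+60,x0:x0+60];m=(b<125).astype(np.uint8)
        k=max([k for k in cv2.findContours(m,0,1)[0] if cv2.pointPolygonTest(k,(30,30),False)>=0],key=cv2.contourArea)
        e=cv2.fitEllipse(cv2.convexHull(k));pts.append([e[0][0]+x0,e[0][1]+y0]);print("hole",np.round(pts[-1],1),np.round(e[1],1))
    o,d=ray(w,w["T"],pts);H=[]
    for D in d: t=(s[2]+s[:2]@o[:2]-o[2])/(D[2]-s[:2]@D[:2]);H.append(o+t*D)
    H=np.array(H);yv=H[0]-H[1];sep=np.linalg.norm(yv);yv/=sep;xv=np.cross(yv,n)
    c=H.mean(0)-.082*xv-.010*n
    print("floor tilt deg: pitch(along x)",np.degrees(np.arcsin(xv[2])).round(2),"roll(along y)",np.degrees(np.arcsin(yv[2])).round(2),"resid",r.std().round(4))
    print("sep",sep.round(4),"shelf origin",c.round(4),"yaw",np.degrees(np.arctan2(xv[1],xv[0])).round(2),"rel tcp z",(c[2]-w["tcp"][2,3]).round(4))
    return c,xv
E
python3 - <<'E'
from h import *
w=pickle.load(open("w7.pkl","rb"));held(w)
T=w["tcp"];print("tool z axis",T[:3,2].round(4),"x",T[:3,0].round(4))
E
```

```text
hole [156.7  95.3] [39.1 45.5]
hole [485.6  95.5] [39.3 45.1]
floor tilt deg: pitch(along x) -0.57 roll(along y) -0.04 resid 0.0005
sep 0.1334 shelf origin [0.6    0.1872 0.1856] yaw -10.46 rel tcp z -0.0542
tool z axis [-5.6e-03 -7.0e-04 -1.0e+00] x [ 0.9836 -0.1802 -0.0054]
```

Request:
drive_tool(
  plan=[
    [0.004, 0.02, 0, 0, 0.5, 0, -1],
    [0.008, 0.043, 0, 0, 0, 0, -1],
    [0.008, 0.045, 0, 0, 0, 0, -1],
    [0.008, 0.045, 0, 0, 0, 0, -1],
    [0.008, 0.045, 0, 0, 0, 0, -1],
    [0.008, 0.045, 0, 0, 0, 0, -1],
    [0.008, 0.045, 0, 0, 0, 0, -1],
    [0.008, 0.045, 0, 0, 0, 0, -1],
    [0.005, 0.03, 0, 0, 0, 0, -1],
    [0.004, 0.016, 0, 0, 0, 0, -1],
  ],
)

```text
t: 12.5
tcp_pos: [0.6017, -0.2011, 0.2405]
tool_rot: [0.996, -0.092, 0.003, -0.0]
force: [0.8, 1.3, -3.1]
finger_gap: 0.121
gripper_force: 68.8
```

Request:
drive_tool(
  plan=[
    [0, 0, 0, 0, 0, -2.5, -1],
    [0, 0, 0.01, 0, 0, -2.5, -1],
    [0, 0, 0.025, 0, 0, 0, -1],
    [0, 0, 0.02, 0, 0, 0, -1],
    [0, 0, 0.005, 0, 0, 0, -1],
    [0, 0, 0, 0, 0, 0, -1],
    [0, 0, 0, 0, 0, 0, -1],
    [0, 0, 0, 0, 0, 0, -1],
  ],
)

```text
t: 13.3
tcp_pos: [0.6043, -0.1985, 0.1841]
tool_rot: [0.999, -0.047, 0.005, 0.001]
force: [0.5, -0.4, -4.2]
finger_gap: 0.124
gripper_force: 68.7
```

```bash
cat >> h.py <<'E'
def togo(c,w):
    d=np.r_[np.array([.5998,-.1977])-c[:2],.066-c[2]];print("to go in tool axes mm",(w["tcp"][:3,:3].T@d*1000).round(1))
E
python3 - <<'E'
from h import *
w=look("w8");c,x=held(w);togo(c,w)
E
```

```text
tcp [ 0.6043 -0.1985  0.1841] yaw -5.37 tilt 0.63 F [ 0.5 -0.4 -4.2] gap 0.124 t 13.3
hole [157.1  95.4] [39.5 45.2]
hole [486.2  95.7] [39.8 46. ]
floor tilt deg: pitch(along x) 0.5 roll(along y) -0.12 resid 0.0005
sep 0.1335 shelf origin [ 0.6038 -0.1984  0.1297] yaw -5.49 rel tcp z -0.0543
to go in tool axes mm [-4.7 -0.4 63.7]
```

Request:
drive_tool(
  plan=[
    [-0.003, 0, 0.01, 0, -0.5, 0, -1],
    [0, 0, 0.015, 0, 0, 0, -1],
    [0, 0, 0.005, 0, 0, 0, -1],
    [0, 0, 0, 0, 0, 0, -1],
    [0, 0, 0, 0, 0, 0, -1],
    [0, 0, 0, 0, 0, 0, -1],
  ],
)

```text
t: 13.95
tcp_pos: [0.601, -0.1983, 0.1535]
tool_rot: [0.999, -0.047, 0.001, 0.001]
force: [-0.7, 0.3, -3.3]
finger_gap: 0.123
gripper_force: 68.7
```

```bash
python3 - <<'E'
from h import *
w=look("w9");c,x=held(w);togo(c,w)
E
```

```text
tcp [ 0.601  -0.1983  0.1535] yaw -5.38 tilt 0.11 F [-0.7  0.3 -3.3] gap 0.123 t 13.95
hole [156.7  95.4] [38.8 45.3]
hole [486.   95.5] [39.4 45.2]
floor tilt deg: pitch(along x) -0.06 roll(along y) -0.08 resid 0.0005
sep 0.1335 shelf origin [ 0.6    -0.1981  0.0992] yaw -5.46 rel tcp z -0.0543
to go in tool axes mm [-0.3 -0.4 33.2]
```

Level within 0.1° and 0.5 mm off. I'll lower slowly, and check the pins through the holes partway down.

Request:
drive_tool(
  plan=[
    [0, -0.0004, 0.004, 0, 0, 0, -1],
    [0, 0, 0.004, 0, 0, 0, -1],
    [0, 0, 0.004, 0, 0, 0, -1],
    [0, 0, 0.003, 0, 0, 0, -1],
    [0, 0, 0, 0, 0, 0, -1],
    [0, 0, 0, 0, 0, 0, -1],
  ],
)

```text
t: 14.6
tcp_pos: [0.6005, -0.1977, 0.1377]
tool_rot: [0.999, -0.047, -0.0, 0.0]
force: [-0.1, -0.3, -3.8]
finger_gap: 0.121
gripper_force: 68.8
```

```bash
python3 - <<'E'
from h import *
w=look("w10");c,x=held(w);togo(c,w)
h=cv2.cvtColor(w["image"],cv2.COLOR_RGB2HSV)
f=240/np.tan(np.radians(w["fov_y"])/2);th=np.radians(-5.5);r=np.array([[np.cos(th),-np.sin(th)],[np.sin(th),np.cos(th)]])
for m,(u,v) in zip([[.082,.067],[.082,-.067]],[(157,95),(486,95)]):
    P=np.linalg.inv(w["T"])@np.r_[np.array([.5998,-.1977])+r@m,.087,1];print("expected tip",np.round([w["cx"]+f*P[0]/-P[2],w["cy"]-f*P[1]/-P[2]],1))
    b=h[v-22:v+22,u-22:u+22];k=cv2.inRange(b,(18,130,50),(34,255,255));k2=(b[...,2]>235)&(k>0)
    ys,xs=np.nonzero(k);print("brass n",len(xs),"mean",(xs.mean()+u-22).round(1),(ys.mean()+v-22).round(1),"box",xs.min()+u-22,xs.max()+u-22,ys.min()+v-22,ys.max()+v-22)
E
```

```text
tcp [ 0.6005 -0.1977  0.1377] yaw -5.38 tilt 0.04 F [-0.1 -0.3 -3.8] gap 0.121 t 14.6
hole [157.   95.4] [39.1 45.2]
hole [486.   95.8] [39.5 45.3]
floor tilt deg: pitch(along x) -0.22 roll(along y) -0.04 resid 0.0006
sep 0.1335 shelf origin [ 0.5994 -0.1974  0.0834] yaw -5.51 rel tcp z -0.0543
to go in tool axes mm [ 0.5  0.3 17.4]
expected tip [162.5  95.5]
brass n 426 mean 165.6 97.0 box 135 176 73 116
expected tip [481.7  95.8]
brass n 527 mean 479.1 96.6 box 464 507 73 116
```

Request:
drive_tool(
  plan=[
    [0.0005, 0, 0.003, 0, 0.1, 0, -1],
    [0, 0, 0.003, 0, 0, 0, -1],
    [0, 0, 0.003, 0, 0, 0, -1],
    [0, 0, 0.002, 0, 0, 0, -1],
    [0, 0, 0, 0, 0, 0, -1],
    [0, 0, 0, 0, 0, 0, -1],
  ],
)

```text
t: 15.25
tcp_pos: [0.601, -0.1977, 0.1267]
tool_rot: [0.999, -0.047, 0.001, 0.0]
force: [0.5, 0.3, -3.4]
finger_gap: 0.127
gripper_force: 68.8
```

```bash
python3 - <<'E'
from h import *
w=look("w11");c,x=held(w);togo(c,w)
E
```

```text
tcp [ 0.601  -0.1977  0.1267] yaw -5.38 tilt 0.1 F [ 0.5  0.3 -3.4] gap 0.127 t 15.25
hole [157.1  95.5] [39.2 45.1]
hole [486.   95.9] [39.8 45.3]
floor tilt deg: pitch(along x) -0.1 roll(along y) -0.02 resid 0.0005
sep 0.1334 shelf origin [ 0.6    -0.1975  0.0725] yaw -5.5 rel tcp z -0.0543
to go in tool axes mm [-0.2  0.2  6.5]
```

No contact so far, and the pins are inside the holes. I'll go the last 6.5 mm slowly.

Request:
drive_tool(
  plan=[
    [0, 0, 0.0015, 0, 0, 0, -1],
    [0, 0, 0.0015, 0, 0, 0, -1],
    [0, 0, 0.001, 0, 0, 0, -1],
    [0, 0, 0.001, 0, 0, 0, -1],
    [0, 0, 0.001, 0, 0, 0, -1],
    [0, 0, 0.001, 0, 0, 0, -1],
    [0, 0, 0, 0, 0, 0, -1],
    [0, 0, 0, 0, 0, 0, -1],
  ],
)

```text
t: 16.1
tcp_pos: [0.601, -0.1977, 0.1212]
tool_rot: [0.999, -0.047, 0.001, 0.001]
force: [-3.0, 1.5, 5.4]
finger_gap: 0.124
gripper_force: 70.2
```

```bash
python3 - <<'E'
from h import *
w=look("w12");c,x=held(w);togo(c,w)
E
```

```text
tcp [ 0.601  -0.1977  0.1212] yaw -5.37 tilt 0.13 F [-3.   1.5  5.4] gap 0.124 t 16.1
hole [156.7  95.3] [39.5 44.6]
hole [486.2  95.5] [39.5 45.4]
floor tilt deg: pitch(along x) 0.05 roll(along y) 0.05 resid 0.0005
sep 0.1335 shelf origin [ 0.6001 -0.1975  0.067 ] yaw -5.45 rel tcp z -0.0542
to go in tool axes mm [-0.3  0.2  1. ]
```

Contact: the TCP is 66.0 mm above its height when the shelf lay on the counter, and the shelf is level, so it's seated. I'll release and rise.

Request:
drive_tool(
  plan=[
    [0, 0, -0.0015, 0, 0, 0, -1],
    [0, 0, 0, 0, 0, 0, -0.6],
    [0, 0, 0, 0, 0, 0, -0.4],
    [0, 0, 0, 0, 0, 0, 0],
    [0, 0, 0, 0, 0, 0, 0],
    [0, 0, 0, 0, 0, 0, 0],
  ],
)

```text
t: 16.75
tcp_pos: [0.6012, -0.1978, 0.1213]
tool_rot: [0.999, -0.047, 0.001, 0.0]
force: [1.1, -0.1, -1.1]
finger_gap: 0.501
gripper_force: 0.0
```

Request:
drive_tool(
  plan=[
    [0, 0, -0.01, 0, 0, 0, 0],
    [0, 0, -0.03, 0, 0, 0, 0],
    [0, 0, -0.045, 0, 0, 0, 0],
    [0, 0, -0.045, 0, 0, 0, 0],
    [0, 0, -0.045, 0, 0, 0, 0],
    [-0.04, 0, -0.02, 0, 0, 0, 0],
    [-0.02, 0, 0, 0, 0, 0, 0],
    [0, 0, 0, 0, 0, 0, 0],
    [0, 0, 0, 0, 0, 0, 0],
  ],
)

```text
t: 17.65
tcp_pos: [0.5412, -0.192, 0.317]
tool_rot: [0.999, -0.047, 0.002, 0.001]
force: [-0.2, -0.1, -1.0]
finger_gap: 0.503
gripper_force: 0.0
```

```bash
python3 - <<'E'
from h import *
w=look("w13");T=w["T"];f=240/np.tan(np.radians(w["fov_y"])/2)
th=np.radians(-5.5);r=np.array([[np.cos(th),-np.sin(th)],[np.sin(th),np.cos(th)]]);c=np.array([.5998,-.1977])
g=cv2.cvtColor(w["image"],cv2.COLOR_RGB2HSV)
ps=[]
for m in np.array([[.082,.067],[.082,-.067],[-.082,.067],[-.082,-.067]]):
    P=np.linalg.inv(T)@np.r_[c+r@m,.080,1];u,v=int(w["cx"]+f*P[0]/-P[2]),int(w["cy"]-f*P[1]/-P[2])
    b=g[max(v-18,0):v+18,u-18:u+18];print((u,v),"brass",(cv2.inRange(b,(18,130,40),(34,255,255))>0).sum())
# plane fit of the tray floor from z_map over a grid in shelf frame
G=np.array([[x,y] for x in np.linspace(-.07,.07,12) for y in np.r_[np.linspace(-.05,-.03,5),np.linspace(.03,.05,5)]])
Q=[]
for m in G:
    P=np.linalg.inv(T)@np.r_[c+r@m,.076,1];Q.append([w["cx"]+f*P[0]/-P[2],w["cy"]-f*P[1]/-P[2]])
Q=np.round(Q);ok=(Q[:,1]>0)&(Q[:,1]<300);P=zpt(w,T,Q[ok]);A=np.c_[G[ok],np.ones(ok.sum())]
s,*_=np.linalg.lstsq(A,P[:,2],rcond=None);print("floor z",s[2].round(4),"pitch,roll deg",np.degrees(s[:2]).round(2),"std",(P[:,2]-A@s).std().round(4),"n",ok.sum())
from station import manip
S0=pickle.load(open("s0.pkl","rb"))["top"];S=manip.snapshot("top")
d=np.abs(S["image"].astype(int)-S0["image"]).max(2)
for n,(u,v) in dict(basket=(485,236),sign=(147,219),jar=(305,175),turq=(382,162)).items():print(n,"changed px",(d[v-22:v+22,u-22:u+22]>60).sum())
E
```

```text
tcp [ 0.5412 -0.192   0.317 ] yaw -5.41 tilt 0.21 F [-0.2 -0.1 -1. ] gap 0.503 t 17.65
(239, 37) brass 199
(402, 37) brass 203
(249, 230) brass 132
(392, 230) brass 144
floor z 0.0802 pitch,roll deg [4.13 4.85] std 0.0333 n 120
basket changed px 0
sign changed px 0
jar changed px 0
turq changed px 0
```

```bash
python3 - <<'E'
from h import *
w=pickle.load(open("w13.pkl","rb"));T=w["T"];f=240/np.tan(np.radians(w["fov_y"])/2)
th=np.radians(-5.5);r=np.array([[np.cos(th),-np.sin(th)],[np.sin(th),np.cos(th)]]);c=np.array([.5998,-.1977])
for nm,X,Y,z in[("floor",(.05,-.05),(.04,-.04),.076)]:
  for x in X:
    for y in Y:
      P=np.linalg.inv(T)@np.r_[c+r@np.array([x,y]),z,1];u,v=w["cx"]+f*P[0]/-P[2],w["cy"]-f*P[1]/-P[2]
      uv=np.array([[u+i,v+j] for i in range(-8,9,2) for j in range(-12,13,2)]);q=zpt(w,T,uv)[:,2]
      print(nm,x,y,np.median(q).round(4),np.percentile(q,[10,90]).round(4))
p=[]
h=cv2.cvtColor(w["image"],cv2.COLOR_RGB2HSV)
for u,v in[(239,37),(402,37),(249,230),(392,230)]:
    b=h[v-16:v+16,u-16:u+16];print("px rgb at tip",w["image"][v,u],"floor",w["image"][v+12 if v<100 else v-14,u])
E
```

```text
floor 0.05 0.04 0.0772 [0.0762 0.0781]
floor 0.05 -0.04 0.0772 [0.0762 0.0781]
floor -0.05 0.04 0.0771 [0.0761 0.078 ]
floor -0.05 -0.04 0.0772 [0.0762 0.0782]
px rgb at tip [235 185  80] floor [245 217 144]
px rgb at tip [179 131  54] floor [243 204 132]
px rgb at tip [188 139  58] floor [254 242 170]
px rgb at tip [165 121  51] floor [254 238 164]
```

The tray floor is at 77 mm in all four quadrants, against 76 mm expected. That makes it flat and seated, with a brass pin showing in every hole. I'll hand it in.

```bash
python3 -c "
from station import manip
print(manip.sign_off())"
```

```text
the job is handed in; nothing more can be done
None
```

The job is handed in at about 18 s of the 64 s allowed: the pan is home against the back board, the shelf sits flat on all four shoulders and is released, and the basket, sign and jar have not moved.

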